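# Find the cap that fits the leaning casting mould and lock it on

## Task

Two black centring caps on the bench look alike, but only one has the keyed socket that fits the steel stub of the white casting mould leaning in the red cradle: find it by trying them on, with the cap turned so that its filling port is on the side of the stub's flat, and push it fully home, flat on the mould's rim. A cap that does not fit goes back flat on the bench, hub up. Then swing the keeper, the steel bar with the yellow knob, all the way in over the cap's edge, and leave the other things where they are.

Things in the scene. Friction and masses are not known exactly. Their poses are not given: they have to be found in the camera images.
- cap_a: One of two look-alike black centring caps, loose, lying hub up on the bench, 0.2 to 0.45 kg: round flange (diameter 96, 10 thick), grip hub, and a red filling port (diameter 15, 9 high) on the flange 37 mm from the axis. In the underside a blind D socket, 30 deep, its flat on the port's side. Origin: centre of the underside; z up, x towards the port.
- cap_a_hub (a point): On the axis of cap_a 32 mm above its underside, middle of the hub's grip height. The hub rises from 10 to 50 mm above the underside; its two parallel flat faces, 36 mm apart, face the cap's +y and -y; along x it measures 52 mm and its ends are rounded. A white line on its top points to the port. Same axes as cap_a.
- cap_b: The other look-alike cap, the same as cap_a in all but the socket. One of the two (not told which) has a socket for this stub: diameter 24, flat 8 mm from the axis. The other's is for a smaller stub: diameter 20, flat 6.5 mm from the axis; it stops on the stub's end, about 20 mm too high, however it is turned. Origin and axes as for cap_a.
- cap_b_hub (a point): On the axis of cap_b 32 mm above its underside, middle of the hub's grip height; hub as on cap_a. Same axes as cap_b.
- mould_rim (a point): Centre of the top rim plane of the white mould (outer diameter 110, bore 84), which leans 30 degrees in the red cradle; 171 mm above the bench. z along the mould's axis, up out of it; x towards the stub's flat and a black tick on the rim. The right cap is home when its origin and axes coincide with these. The mould is stiff in the cradle (0.7 N m to turn it about its axis).
- stub_end (a point): End of the steel D stub on the core, on the mould's axis 22 mm above the rim plane: diameter 22, end bevelled 2 mm, one flat 7 mm from the axis on the +x side. Same axes as mould_rim. The right cap's socket (mouth bevelled 1.5 mm) has 1 mm clearance on it all round and about 7 degrees of angular play; turned further, it stops on the stub's end.
- cradle: Red welded cradle with a V trough, bolted down; base plate 235 x 140 mm, 12 thick. Origin: centre of the base plate's underside, on the bench; z up; the mould leans towards the cradle's +x. Nothing stands above the mould's mouth; the keeper's post rises beside it on the -x side.
- keeper (a joint): Angle of the steel keeper on its post, rad: 0 = swung in over the edge of the cap, nose towards the mould's axis (hard stop); grows as it swings open, clockwise seen looking down on the mouth along the mould's axis, up to 1.9. Found open at 1.1 to 1.7. It turns stiffly (0.12 N m) and stays where it is left.
- keeper_pivot (a point): Turning axis of the keeper, 78 mm from the mould's axis, at the keeper's underside, 12.5 mm above the rim plane. z is the turning axis, parallel to the mould's axis; x points along the keeper to its nose (43 mm out). The bar is 18 wide, 8 thick, with a 4 mm higher boss of diameter 24 on the pivot; it passes over the cap's flange only if the cap is fully home.
- keeper_knob (a point): Middle of the keeper's upright yellow knob (diameter 18; it rises from 10 to 44 mm above the keeper's underside, this point at 27 mm), on the tail 47 mm from the pivot, opposite the nose. z along the knob, parallel to the mould's axis; x as for keeper_pivot.
- stock_mould: Bystander: a small white mould with a black collar standing on the bench, diameter 72, 115 tall, 0.7 kg. Origin: centre of its underside.
- spray_can: Bystander: a spray can with a blue label, standing, diameter 55, 150 tall, 0.3 kg. Origin: centre of its underside.
- brush: Bystander: a wooden-handled brush lying on the bench. Origin: on the bench under it.
Mind the look-alikes: they are no part of the job. Leave any green look-alike of the cap_b alone.

How it is judged:
By the outcome, as a careful person would: the job done as asked, in the order asked, and still so for the second after the job is handed in, with the robot touching nothing.
It also fails if it takes over 72 s, if anything falls off the work surface, if the arm or the gripper's body presses on something with over 40 N, if the wrist force passes 120 N, or if a joint passes its speed limit or range.

## Robot

A 7-joint arm with a two-finger parallel gripper is mounted at the origin on the work surface. World frame = base frame: x ahead of the robot, y to its left, z up, the work surface at z = 0. Lengths are in m, angles in rad, forces in N, time in s.
With the tool pointing down it reaches from about 0.4 to 0.9 m from the base axis. Payload 5.5 kg.
Tool frame: the origin (TCP) lies at the very end of the fingers, on their centre line; the grasp point (between the pads) lies bot.grip_point_offset behind it (bot.grip_point_offset is the distance from the TCP to the grasp point, in m); z points along the fingers, y is the line along which they close (so a half turn about z gives the same grasp; the last joint's range is limited). The gripper opens to 92 mm and grips with 3 to 60 N. Pads are 19 mm wide; open, the fingers measure 130 mm over their backs; the gripper's body (75 mm by 190 mm) begins 47 mm behind the grasp point.
Start: joints at [-1.028, 0.501, -0.427, 1.55, 0.221, 1.138, -0.21], TCP at [0.179, 0.625, 0.227] pointing down, gripper open.
Joint ranges: [-2.88, 2.88], [-0.31, 2.03], [-1.54, 1.56], [0.2, 2.42], [-1.41, 4.55], [0.19, 2.02], [-2.57, 2.57]. Speed limits (rad/s): [2.57, 2.57, 3.14, 3.14, 3.14, 3.14, 3.14].

## Interface

Orientations are given as a rotation vector (axis times angle).
In Python, from bench import read_state, cams, bot, finder gives the robot as it stands.
- The arm moves only by the tool arm_command, never from a script. Its argument "deltas" is one flat list of numbers, 7 for each row, row after row: the shift along the tool's x, y, z scaled (see below), then the turn, a rotation vector about the tool's x, y, z scaled (see below), then the opening, from 0 (shut) to 1 (fully open). A call has 1 to 8 rows; each row is the pose to reach, as a shift and turn from the pose commanded when the call began, along the tool's axes at that moment, turning the shorter way round; what a row does not reach only later rows make up. The controller multiplies each number of a shift by 0.3 m and each number of a turn by 180 degrees. A row lasts 1/8 s, in which the tool goes at most 62.5 mm and 10.7 degrees, less where a joint would pass 70% of its speed; a pose out of reach is approached as far as the arm can. A call with a number of a shift or a turn outside -1 to 1 is refused whole. A call with a gripper value outside its range is refused whole. The fingers move at their own pace and stop on an object; "force" is the grip in N (left out, the last holds). Time passes only in rows, so rows that repeat a pose let the fingers close. It gives the time, the measured TCP pose, the force, the opening and the grip force at its end, in the units of the state.
- read_state(): the state, without advancing time (a new reading comes with each control period).
- cams.get_image(name): name is "side" or "top"; returns the picture (420x560x3 uint8, red, green, blue); there is no depth.
- cams.camera_info(name): a dict with "K" (3x3 intrinsics, pixels), "dist_coeffs" ([k1, k2, p1, p2, k3] as OpenCV has them; the pictures are not rectified), "rvec" (rotation vector, rad) and "tvec" (3), from world to camera coordinates, as OpenCV has them. Camera axes: x right, y down, z forward; pixel columns grow to the right and rows downward; lengths in m; the calibration is good to about 2 mm. A picture is of the moment at which its call begins. camera_info takes no time and is no camera call.
- bot.sign_off(): hands the job in; it is judged then, once.
Trained networks look in the newest picture that a camera, given by its name, has taken for a name from the list of things; names that differ only in an ending like _2 or _b are one class to them, and where a whole thing is asked for, a point or a joint stands for the part that bears it (a point fixed in the world has none). Each returns a list of dicts, best first, with "p" (0 to 1); they miss things now and then, are a little off and sometimes report something else, mostly with a low value. They report only what shows in the picture. A call takes as long as a camera call. They do not tell look-alikes from the thing itself.
- finder.recognise(camera, query): "bbox" ([left, top, right, bottom] in pixels, round what is visible of it).
The state is a dict: "time_s": time; "joint_pos": joint angles; "joint_velocities": joint speeds; "joint_torque": joint torques, N m; "ee_pos": TCP position; "tcp_rot": TCP orientation; "contact_force": force on the tool from outside, world axes, zero at the start; "torque": the same for the moment, N m; "opening": finger opening in m; "finger_force": force on a finger pad.
Only numpy, scipy, OpenCV 4.12 (cv2) and the standard library are available. Lean on these libraries where they do the work, as an engineer would, in place of code of your own. Each camera call takes 0.05 s, during which the arm holds its last target. There are 200 camera calls.

## Working session

There is one attempt and no reset: what is moved stays moved. The work goes in short steps, Python scripts to look and compute and a tool call to move; the robot and the scene stay as the last step left them, time stands still between calls to the robot, and variables do not carry over. Pictures are saved under pics/ and viewed, at most 10 in all, crops included, and the job is handed in when it is done.

Besides the shell and the picture viewer there is one more tool, called after "Emit:" by a JSON object that holds its "method" and its "body". arm_command: Moves the arm, as the interface text tells. Shifts and turns lie within -1 to 1; 1 stands for 0.3 m of shift or 180 degrees of turn. Its arguments: {"type":"object","properties":{"deltas":{"type":"array","items":{"type":"number","minimum":-1,"maximum":1}},"force":{"type":"number"}},"required":["deltas"]}

```bash
ls; mkdir -p pics; python3 - <<'E'
from bench import read_state,cams,bot,finder
import cv2,numpy as np
print(read_state(),bot.grip_point_offset)
for n in("side","top"):
    im=cams.get_image(n); cv2.imwrite(f"pics/{n}0.png",im[:,:,::-1]); c=cams.camera_info(n); print(n,c)
    for q in("cap_a","cap_b","mould_rim","stub_end","cradle","keeper","keeper_knob","stock_mould"):
        try: print(q,[(np.round(d["bbox"]).tolist(),round(d["p"],2)) for d in finder.recognise(n,q)])
        except Exception as e: print(q,e)
E
```

```text
pics
{'time_s': 0.0, 'joint_pos': array([-1.02780025,  0.50181856, -0.42679734,  1.55146572,  0.22081883,
        1.13832683, -0.21027929]), 'joint_velocities': array([ 0.00073236,  0.00143364, -0.00144848,  0.0004812 , -0.00015441,
       -0.00021806, -0.00027128]), 'joint_torque': array([-6.89671506e-04, -5.66585934e+01, -5.81587136e+00, -2.79118359e+01,
       -6.83727628e-02,  3.10911506e-02,  1.97064696e-04]), 'ee_pos': array([0.17935285, 0.62402036, 0.22569075]), 'tcp_rot': array([-4.37883984e-01, -3.11061210e+00,  3.03413957e-03]), 'contact_force': array([0.40628507, 0.24221238, 0.52615613]), 'torque': array([ 0.04489204, -0.03237922,  0.01262595]), 'finger_force': 0.0, 'opening': 0.09178810282180709} 0.0188
side {'K': array([[395.05977859,   0.        , 276.29035188],
       [  0.        , 395.05977859, 210.04423028],
       [  0.        ,   0.        ,   1.        ]]), 'dist_coeffs': array([-0.0127778,  0.       ,  0.       ,  0.       ,  0.       ]), 'rvec': array([ 1.96316673, -0.76108333,  0.42734816]), 'tvec': array([-0.45020999,  0.36858012,  0.92808493])}
cap_a [([215.
[... 1095 characters left out ...]
.0, 223.0, 180.0], 0.88), ([158.0, 254.0, 193.0, 283.0], 0.87), ([224.0, 248.0, 259.0, 279.0], 0.81), ([196.0, 203.0, 228.0, 230.0], 0.7)]
cap_b [([144.0, 165.0, 174.0, 196.0], 0.89), ([190.0, 152.0, 223.0, 180.0], 0.88), ([158.0, 254.0, 193.0, 283.0], 0.87), ([224.0, 248.0, 259.0, 279.0], 0.81), ([196.0, 203.0, 228.0, 230.0], 0.7)]
mould_rim [([312.0, 222.0, 364.0, 260.0], 0.79)]
stub_end [([111.0, 196.0, 130.0, 262.0], 0.62), ([308.0, 220.0, 357.0, 260.0], 0.57)]
cradle [([290.0, 212.0, 383.0, 274.0], 0.9), ([162.0, 252.0, 194.0, 285.0], 0.61)]
keeper [([345.0, 216.0, 368.0, 256.0], 0.63)]
keeper_knob [([312.0, 220.0, 358.0, 259.0], 0.73)]
stock_mould [([245.0, 141.0, 267.0, 173.0], 0.76)]
```

```bash
python3 - <<'E'
import cv2
t=cv2.imread("pics/top0.png")[130:300,100:400]; cv2.imwrite("pics/t1.png",cv2.resize(t,(800,453),interpolation=cv2.INTER_CUBIC))
t=cv2.imread("pics/side0.png")[195:340,160:360]; cv2.imwrite("pics/s1.png",cv2.resize(t,(800,580),interpolation=cv2.INTER_CUBIC))
E
```

```text
(no output)
```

View pics/t1.png

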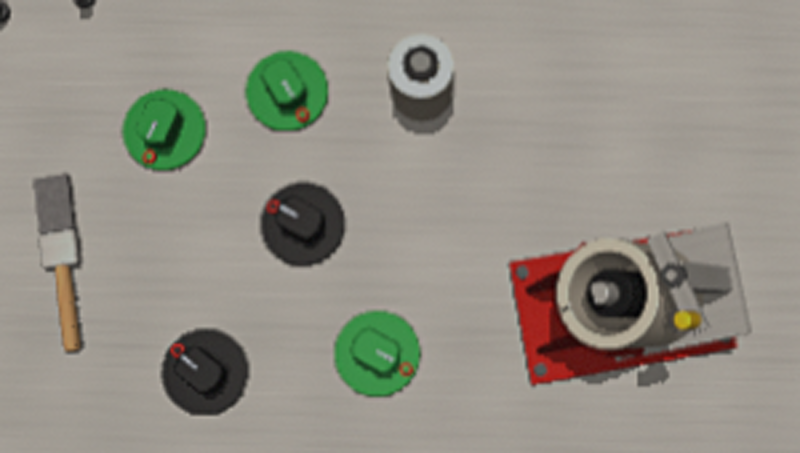

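View pics/s1.png

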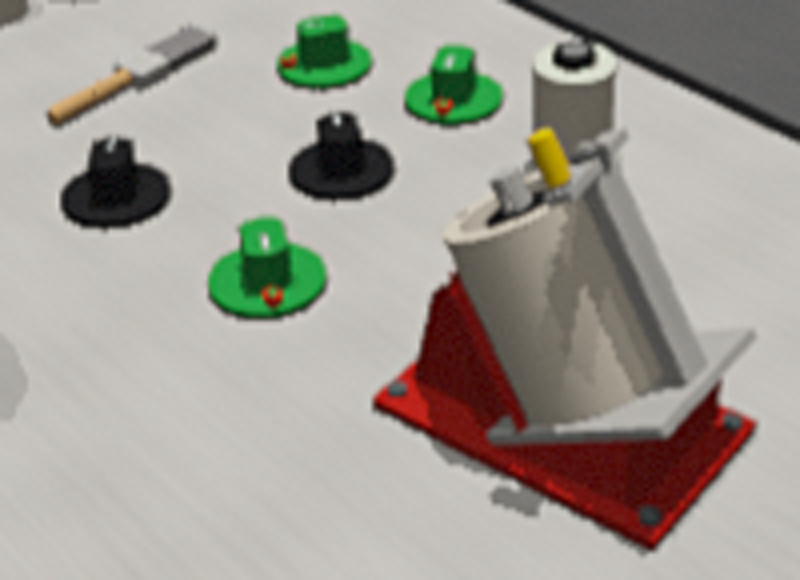

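```bash
cat > h.py <<'E'
import numpy as np,cv2
from scipy.optimize import least_squares
from scipy.spatial.transform import Rotation as R
from bench import cams,read_state,bot,finder
I={n:cams.camera_info(n) for n in("side","top")}
def proj(n,P):
    c=I[n]; return cv2.projectPoints(np.asarray(P,float).reshape(-1,1,3),c["rvec"],c["tvec"],c["K"],c["dist_coeffs"])[0].reshape(-1,2)
def unproj(n,uv,z):
    c=I[n]; q=cv2.undistortPoints(np.asarray(uv,float).reshape(-1,1,2),c["K"],c["dist_coeffs"]).reshape(-1,2)
    M=R.from_rotvec(c["rvec"]).as_matrix(); o=-M.T@c["tvec"]; d=np.c_[q,np.ones(len(q))]@M
    return o+d*((np.asarray(z)-o[2])/d[:,2])[:,None]
def rimframe(x,y,yaw,lean=np.pi/6):  # columns: lean-dir axis in rim plane, side, axis ; 
    return R.from_euler("ZY",[yaw,lean]).as_matrix(), np.array([x,y,.171])
def circ(r,z,n=60):
    a=np.arange(n)*2*np.pi/n; return np.c_[r*np.cos(a),r*np.sin(a),0*a+z]
E
python3 - <<'E'
from h import *
T=lambda p:np.array(p)/2.6667+[100,130]
S=lambda p:np.array(p)/4+[160,195]
# caps
t=cv2.imread("pics/top0.png"); s=cv2.imread("pics/side0.png")
for u0 in((213.6,214),(176.9,269)):
    x0,y0=int(u0[0])-22,int(u0[1])-22
    c=t[y0:y0+44,x0:x0+44].astype(int)
    red=(c[...,2]-c[...,1]>60)
    m=((c.max(2)<95)|red).astype(np.uint8)
    k,l,st,_=cv2.connectedComponentsWithStats(m); m=(l==1+np.argmax(st[1:,4])).astype(np.uint8)
    yy,xx=np.mgrid[0:44,0:44]
    def res(p):
        H=np.r_[circ(.048,0),circ(.048,.01)]+[p[0],p[1],0]
        h=cv2.convexHull(proj("top",H).astype(np.float32)); mm=np.zeros((44*8,44*8),np.uint8)
        cv2.fillConvexPoly(mm,np.round((h-[x0-.5,y0-.5])*8).astype(int),1)
        return mm.reshape(44,8,44,8).mean((1,3))
    w=unproj("top",[u0],.005)[0]
    from scipy.optimize import minimize
    r=minimize(lambda p:((res(p)-m)**2).sum(),w[:2],method="Nelder-Mead",options=dict(initial_simplex=[w[:2],w[:2]+[.006,0],w[:2]+[0,.006]],xatol=1e-4))
    ry=np.argwhere(red).mean(0)[::-1]+[x0,y0]; pr=unproj("top",[ry],.017)[0]
    d=pr[:2]-r.x; print("cap",r.x,r.fun,m.sum(),"port",pr,np.hypot(*d),np.degrees(np.arctan2(d[1],d[0])),"side",proj("side",[[*r.x,.01]]))
# plate
tc=T([(511,263),(533,384),(736,348)]); w=unproj("top",tc,.012); print(w)
sc=S([(374,402),(650,548),(755,425)]); print(unproj("side",sc,.012))
e=unproj("top",T([(558,295),(660,290),(607,239),(608,349)]),[.171-.0275,.171+.0275,.171,.171]);print(e)
print("tick/stub/knob",unproj("top",T([(565,308),(603,292),(686,320)]),[.148,.19,.21]))
E
```

```text
cap [0.6169492  0.17886592] 50.160400390625 750 port [0.63396658 0.21207812 0.017     ] 0.03731811508012602 62.87014853452829 side [[245.14097302 235.74873208]]
cap [0.44813094 0.27970739] 34.626708984375 811 port [0.47203319 0.3102261  0.017     ] 0.03876479769270872 51.93194980795204 side [[188.65668803 242.35055206]]
[[ 0.57655115 -0.05711144  0.012     ]
 [ 0.44265152 -0.08329155  0.012     ]
 [ 0.48664207 -0.3095771   0.012     ]]
[[ 0.43959977 -0.0875406   0.012     ]
 [ 0.48111533 -0.31269896  0.012     ]
 [ 0.61803391 -0.28565193  0.012     ]]
[[ 0.52535622 -0.09770305  0.1435    ]
 [ 0.52555358 -0.19210496  0.1985    ]
 [ 0.57930426 -0.14382119  0.171     ]
 [ 0.46950341 -0.14495767  0.171     ]]
tick/stub/knob [[ 0.51178955 -0.10445245  0.148     ]
 [ 0.52347109 -0.13743176  0.19      ]
 [ 0.4955416  -0.21516352  0.21      ]]
```

```bash
cat > ov.py <<'E'
from h import *
def panel(n,im,x0,y0,w,h,k,pts=None):
    c=cv2.resize(im[y0:y0+h,x0:x0+w],None,fx=k,fy=k,interpolation=cv2.INTER_CUBIC)
    if pts is not None:
        for P,col in pts:
            for u in proj(n,P): 
                cv2.circle(c,tuple(int(v) for v in np.round((u-[x0-.5,y0-.5])*k)),1,col,-1)
    return c
E
python3 - <<'E'
from ov import *
M,o=rimframe(.5245,-.1450,np.radians(100.8))
f=lambda L:np.asarray(L)@M.T+o
pts=[(f(circ(.055,0)),(0,0,255)),(f(circ(.011,.022,24)),(0,255,0)),(f(circ(.042,0)),(255,0,0)),(f([[-.078,0,.0285]]),(255,0,255))]
t=cv2.imread("pics/top0.png"); s=cv2.imread("pics/side0.png")
a=np.hstack([panel("top",t,305,210,66,50,6),panel("top",t,305,210,66,50,6,pts)])
b=np.hstack([panel("side",s,266,222,66,50,6),panel("side",s,266,222,66,50,6,pts)])
cv2.imwrite("pics/o1.png",np.vstack([a,b]))
E
```

```text
(no output)
```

View pics/o1.png

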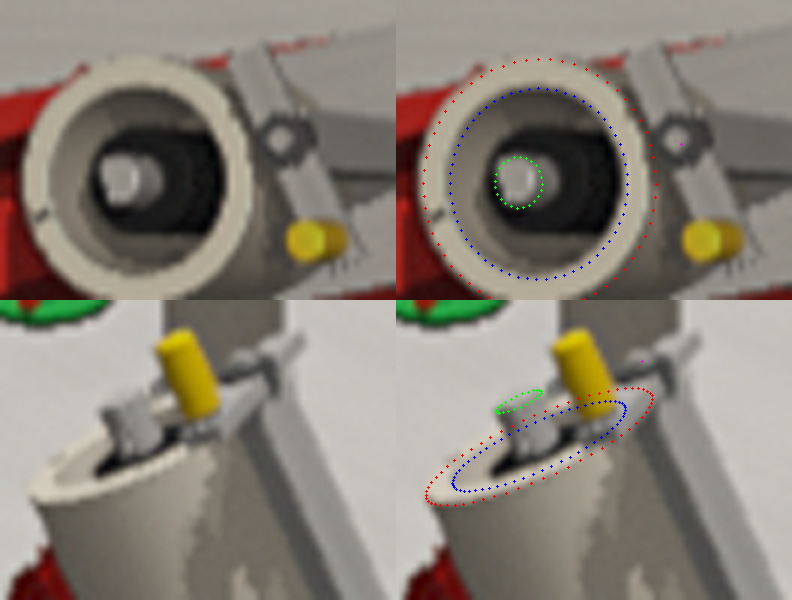

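```bash
python3 - <<'E'
from ov import *
from scipy.optimize import minimize
im={n:cv2.GaussianBlur(cv2.imread(f"pics/{n}0.png").astype(np.float32),(0,0),.7) for n in("top","side")}
def samp(n,P):
    u=proj(n,P).astype(np.float32); return cv2.remap(im[n],u[:,0].copy(),u[:,1].copy(),cv2.INTER_LINEAR)[:,0] if 0 else cv2.remap(im[n],u[:,:1].copy(),u[:,1:].copy(),cv2.INTER_LINEAR).reshape(-1,3)
yaw=np.radians(100.8)
def score(p,cs):
    M,o=rimframe(p[0],p[1],yaw); s=0
    a=np.arange(60)*6; keep={"top":(a>25)&(a<335)&~((a>130)&(a<230)),"side":(a<130)|(a>300)}
    for n in cs:
        k=keep[n]
        F=lambda r:samp(n,(circ(r,0)@M.T+o)[k])
        s-=np.abs(F(.0575)-F(.0525)).sum(1).clip(0,150).mean()+(np.abs(F(.0395)-F(.0445)).sum(1).clip(0,150).mean() if n=="top" else 0)
    return s
for cs in(["top"],["side"],["top","side"]):
    best=min(((score((x,y),cs),x,y) for x in np.arange(.518,.534,.0005) for y in np.arange(-.152,-.136,.0005)))
    print(cs,best)
def onplane(n,u,M,o,z):
    r=least_squares(lambda q:(proj(n,[M@[q[0],q[1],z]+o])-u).ravel(),[0,0]); return r.x
for o2 in((.5253,-.1435),(best[1],best[2])):
    M,o=rimframe(*o2,yaw)
    P=lambda x,y:np.array([305+x/6-.5,210+y/6-.5]); Q=lambda x,y:np.array([266+x/6-.5,222+(y-300)/6-.5])
    for nm,n,u,z in(("tick","top",P(40,215),0),("knobtop","top",P(303,243),.0565),("boss","top",P(283,139),.0245),("stub","top",P(121,181),.022),("knobS","side",Q(177,338),.0565)):
        q=onplane(n,u,M,o,z); print(nm,q,np.hypot(*q),np.degrees(np.arctan2(q[1],q[0])))
E
```

```text
['top'] (np.float32(-254.28516), np.float64(0.5249999999999992), np.float64(-0.1435))
['side'] (np.float32(-47.890182), np.float64(0.5294999999999987), np.float64(-0.1485))
['top', 'side'] (np.float32(-290.46362), np.float64(0.5244999999999993), np.float64(-0.144))
tick [0.04907501 0.0050553 ] 0.049334698213817044 5.881385628526607
knobtop [-0.08802249  0.04547429] 0.09907507363812218 152.67816507194232
boss [-0.07761841 -0.00147797] 0.07763248360001204 -178.9091368120711
stub [-0.00090225  0.00051233] 0.0010375651019325846 150.41031112033176
knobS [-0.08766557  0.04164737] 0.09705542769162354 154.58896426681835
tick [0.04944399 0.00415826] 0.04961853240027968 4.807281688696099
knobtop [-0.08767031  0.0445824 ] 0.09835483693156305 153.04559999509672
boss [-0.07726626 -0.00237632] 0.07730279562381057 -178.2384277311501
stub [-0.00053913 -0.00038569] 0.0006628840626139635 -144.42034173920027
knobS [-0.08681872  0.04020205] 0.09567494511378721 155.15315379232817
```

```bash
cat >> h.py <<'E'
CAP={1:(.6169,.1789,62.9),2:(.4481,.2797,51.9)}
YAW=np.radians(100.8); TICK=np.radians(5.5); RX,RY=.525,-.1437
FLIP=np.diag([1.,-1,-1])
def mould():
    M,o=rimframe(RX,RY,YAW); return M@R.from_euler("z",TICK).as_matrix(),o
def mpose(h,off=(0,0),dr=0): # grip point at h above rim plane along the axis, offset in mould xy, extra turn deg
    M,o=mould(); z=M[:,2]
    return o+M@[off[0],off[1],h-.0188], M@R.from_euler("z",dr,degrees=True).as_matrix()@FLIP
def cpose(k,zg):
    x,y,a=CAP[k]; return np.array([x,y,zg-.0188]), R.from_euler("z",a,degrees=True).as_matrix()@FLIP
def go(*poses):
    s=read_state(); A=R.from_rotvec(s["tcp_rot"]).as_matrix()
    for p,B in poses:
        print(np.round(np.r_[A.T@(p-s["ee_pos"])/.3,R.from_matrix(A.T@B).as_rotvec()/np.pi],3).tolist())
def st():
    s=read_state(); A=R.from_rotvec(s["tcp_rot"]).as_matrix()
    print("t",round(s["time_s"],2),"p",np.round(s["ee_pos"],4),"F",np.round(s["contact_force"],1),"T",np.round(s["torque"],2),"Ft",np.round(A.T@s["contact_force"],1),"op",round(s["opening"],4),"ff",round(s["finger_force"],1),"j",np.round(s["joint_pos"],2))
E
python3 -c "
from h import *
st();go(cpose(1,.2),cpose(1,.1),cpose(1,.032))"
```

```text
t 0.9 p [0.1795 0.6247 0.2268] F [-0.2 -0.5 -0.5] T [ 0.02 -0.03  0.04] Ft [ 0.  -0.6  0.5] op 0.0918 ff 0.0 j [-1.03  0.5  -0.43  1.55  0.22  1.14 -0.21]
[-1.812, -1.026, 0.152, 0.0, -0.0, 0.561]
[-1.812, -1.026, 0.485, 0.0, -0.0, 0.561]
[-1.812, -1.026, 0.712, 0.0, -0.0, 0.561]
```

Candidates: black caps at top px (214,214) and (177,269); green look-alikes at (161,178), (207,164), (242,262). The close crop shows the black pair clearly, so I start with the black one at (214,214).

Emit:
{"method": "arm_command", "body": {"deltas": [-0.9,-0.51,0,0,0,0.28,1,-0.9,-0.51,0,0,0,0.28,1,-0.9,-0.51,0,0,0,0.28,1,-0.9,-0.51,0,0,0,0.28,1,-0.9,-0.51,0,0,0,0.28,1,-0.9,-0.51,0,0,0,0.28,1], "force": 25}}

```text
time_s: 1.65
ee_pos: [0.4019, 0.3977, 0.2269]
tcp_rot: [1.734, 2.616, -0.001]
contact_force: [-0.3, 1.6, -0.4]
opening: 0.092
finger_force: 0.0
```

```bash
python3 -c "
from h import *
st();go(cpose(1,.2),cpose(1,.1),cpose(1,.032))"
```

```text
t 1.65 p [0.4019 0.3977 0.2269] F [-0.3  1.6 -0.4] T [0.   0.04 0.05] Ft [1.6 0.4 0.4] op 0.092 ff 0.0 j [-0.69  0.32 -0.17  1.77  0.07  1.05 -0.49]
[-0.95, 0.376, 0.156, 0.001, 0.001, 0.278]
[-0.949, 0.375, 0.489, 0.001, 0.001, 0.278]
[-0.949, 0.375, 0.716, 0.001, 0.001, 0.278]
```

Emit:
{"method": "arm_command", "body": {"deltas": [-0.95,0.375,0.15,0,0,0.278,1,-0.95,0.375,0.15,0,0,0.278,1,-0.95,0.375,0.15,0,0,0.278,1,-0.95,0.375,0.3,0,0,0.278,1,-0.95,0.375,0.45,0,0,0.278,1,-0.95,0.375,0.45,0,0,0.278,1,-0.95,0.375,0.45,0,0,0.278,1]}}

```text
time_s: 2.52
ee_pos: [0.6125, 0.1844, 0.0885]
tcp_rot: [-2.673, -1.65, 0.009]
contact_force: [-0.6, 0.4, 0.6]
opening: 0.0917
finger_force: 0.0
```

```bash
python3 -c "
from h import *
st();go(cpose(1,.032))"
```

```text
t 2.52 p [0.6125 0.1844 0.0885] F [-0.6  0.4  0.6] T [-0.12  0.13  0.04] Ft [ 0.1 -0.7 -0.6] op 0.0917 ff 0.0 j [-0.4   0.61  0.08  1.69 -0.06  0.86 -0.75]
[-0.009, 0.022, 0.251, -0.001, 0.002, 0.003]
```

Emit:
{"method": "arm_command", "body": {"deltas": [0,0,0.12,0,0,0,1,0,0,0.2,0,0,0,1,0,0,0.2,0,0,0,1]}}

```text
time_s: 2.9
ee_pos: [0.6118, 0.1892, 0.0312]
tcp_rot: [-2.667, -1.657, 0.003]
contact_force: [0.0, -0.1, 0.1]
opening: 0.0919
finger_force: 0.0
```

```bash
python3 -c "
from h import *
st();go(cpose(1,.032))"
```

```text
t 2.9 p [0.6118 0.1892 0.0312] F [ 0.  -0.1  0.1] T [-0.05  0.11 -0.04] Ft [-0.1  0.1 -0.1] op 0.0919 ff 0.0 j [-0.39  0.68  0.07  1.71 -0.07  0.75 -0.75]
[-0.023, 0.031, 0.06, -0.001, 0.0, 0.004]
```

Emit:
{"method": "arm_command", "body": {"deltas": [-0.023,0.031,0,0,0,0.004,1,-0.023,0.031,0.06,0,0,0.004,1,-0.023,0.031,0.06,0,0,0.004,1]}}

```text
time_s: 3.28
ee_pos: [0.618, 0.176, 0.0126]
tcp_rot: [-2.681, -1.636, 0.003]
contact_force: [0.8, 0.1, -0.6]
opening: 0.0918
finger_force: 0.0
```

```bash
python3 -c "
from h import *
st();go(cpose(1,.032))"
```

```text
t 3.27 p [0.618  0.176  0.0126] F [ 0.8  0.1 -0.6] T [-0.12  0.11 -0.02] Ft [0.5 0.6 0.6] op 0.0918 ff 0.0 j [-0.37  0.71  0.08  1.71 -0.08  0.73 -0.74]
[0.007, -0.008, -0.002, -0.001, 0.0, -0.001]
```

Emit:
{"method": "arm_command", "body": {"deltas": [0.005,-0.005,0,0,0,0,1,0.005,-0.005,0,0,0,0,0.6,0.005,-0.005,0,0,0,0,0.3,0.005,-0.005,0,0,0,0,0.3,0.005,-0.005,0,0,0,0,0.3,0.005,-0.005,0,0,0,0,0.3]}}

```text
time_s: 4.03
ee_pos: [0.6184, 0.1786, 0.0137]
tcp_rot: [-2.681, -1.637, -0.0]
contact_force: [-0.5, 0.4, -0.0]
opening: 0.0463
finger_force: 0.0
```

```bash
python3 -c "
from h import *
st();go(cpose(1,.032))"
```

```text
t 4.03 p [0.6184 0.1786 0.0137] F [-0.5  0.4 -0. ] T [-0.1   0.08  0.02] Ft [ 0.1 -0.6  0. ] op 0.0463 ff 0.0 j [-0.38  0.71  0.08  1.71 -0.08  0.73 -0.74]
[-0.001, -0.005, 0.002, 0.0, -0.0, -0.001]
```

Emit:
{"method": "arm_command", "body": {"deltas": [0,0,0,0,0,0,0,0,0,0,0,0,0,0,0,0,-0.1,0,0,0,0,0,0,-0.25,0,0,0,0,0,0,-0.45,0,0,0,0,0,0,-0.65,0,0,0,0,0,0,-0.8,0,0,0,0]}}

```text
time_s: 4.9
ee_pos: [0.6187, 0.1784, 0.256]
tcp_rot: [2.681, 1.636, 0.002]
contact_force: [0.3, 0.2, -4.2]
opening: 0.0359
finger_force: 25.0
```

```bash
python3 -c "
from h import *
st();print(mpose(.13)[0]);go(mpose(.13),mpose(.1),mpose(.032))"
```

```text
t 4.9 p [0.6187 0.1784 0.256 ] F [ 0.3  0.2 -4.2] T [-0.08  0.03 -0.  ] Ft [0.3 0.2 4.2] op 0.0359 ff 25.0 j [-0.4   0.43  0.11  1.55 -0.05  1.16 -0.76]
[ 0.5145816  -0.08908483  0.26730202]
[-0.952, 0.099, -0.039, -0.047, -0.164, -0.236]
[-0.991, 0.13, 0.048, -0.047, -0.164, -0.236]
[-1.081, 0.199, 0.244, -0.047, -0.164, -0.236]
```

Emit:
{"method": "arm_command", "body": {"deltas": [-0.95,0.1,-0.04,-0.047,-0.164,-0.236,0,-0.95,0.1,-0.04,-0.047,-0.164,-0.236,0,-0.95,0.1,-0.04,-0.047,-0.164,-0.236,0,-0.95,0.1,-0.04,-0.047,-0.164,-0.236,0,-0.95,0.1,-0.04,-0.047,-0.164,-0.236,0,-0.95,0.1,-0.04,-0.047,-0.164,-0.236,0,-0.95,0.1,-0.04,-0.047,-0.164,-0.236,0,-0.95,0.1,-0.04,-0.047,-0.164,-0.236,0]}}

```text
time_s: 5.9
ee_pos: [0.5158, -0.0877, 0.2658]
tcp_rot: [1.628, 2.172, -0.49]
contact_force: [0.2, 0.4, -3.4]
opening: 0.0358
finger_force: 25.0
```

```bash
python3 -c "
from h import *
st();go(mpose(.13),mpose(.065))"
```

```text
t 5.9 p [ 0.5158 -0.0877  0.2658] F [ 0.2  0.4 -3.4] T [0.94 0.23 0.02] Ft [2.  0.5 2.8] op 0.0358 ff 25.0 j [-0.38  0.2   0.15  1.97  0.57  1.08 -0.24]
[-0.005, -0.005, -0.002, -0.0, -0.0, 0.0]
[-0.006, -0.005, 0.214, -0.0, -0.0, 0.0]
```

Emit:
{"method": "arm_command", "body": {"deltas": [-0.005,-0.005,0.1,0,0,0,0,-0.005,-0.005,0.21,0,0,0,0,-0.005,-0.005,0.21,0,0,0,0,-0.005,-0.005,0.21,0,0,0,0]}}

```text
time_s: 6.4
ee_pos: [0.5206, -0.1203, 0.2125]
tcp_rot: [1.627, 2.172, -0.491]
contact_force: [0.3, -0.6, -4.8]
opening: 0.0355
finger_force: 25.0
```

```bash
python3 - <<'E'
from ov import *
st();go(mpose(.065),mpose(.032))
s=read_state();A=R.from_rotvec(s["tcp_rot"]).as_matrix()@FLIP
o=s["ee_pos"]-A@[0,0,.0132]; f=lambda L:np.asarray(L)@A.T+o
M,m=mould(); g=lambda L:np.asarray(L)@M.T+m
pts=[(f(circ(.048,.01)),(0,255,255)),(f(circ(.0075,.019,20)+[.037,0,0]),(0,255,0)),(g(circ(.055,0)),(255,0,0))]
P=[]
for n,x,y in(("top",295,200),("side",262,190)):
    im=cams.get_image(n)[:,:,::-1].copy(); P.append(np.hstack([panel(n,im,x,y,80,60,5),panel(n,im,x,y,80,60,5,pts)]))
cv2.imwrite("pics/o2.png",np.vstack(P))
E
```

```text
t 6.4 p [ 0.5206 -0.1203  0.2125] F [ 0.3 -0.6 -4.8] T [0.98 0.24 0.04] Ft [1.8 0.3 4.5] op 0.0355 ff 25.0 j [-0.33  0.27  0.18  2.02  0.6   0.94 -0.26]
[0.001, -0.0, 0.005, -0.0, -0.0, 0.0]
[0.0, 0.0, 0.115, -0.0, -0.0, 0.0]
```

View pics/o2.png

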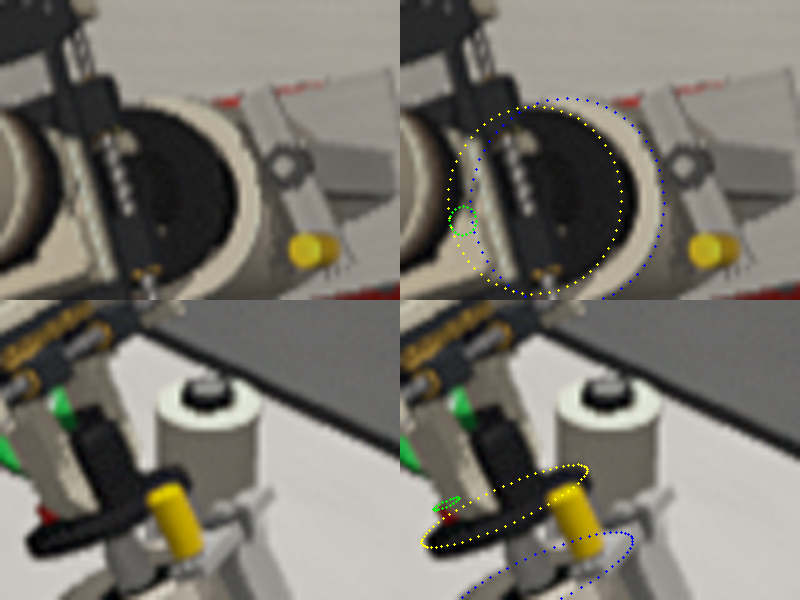

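Emit:
{"method": "arm_command", "body": {"deltas": [0,0,0.02,0,0,0,0,0,0,0.04,0,0,0,0,0,0,0.045,0,0,0,0,0,0,0.05,0,0,0,0,0,0,0.05,0,0,0,0]}}

```text
time_s: 7.12
ee_pos: [0.5211, -0.1281, 0.1988]
tcp_rot: [1.627, 2.173, -0.491]
contact_force: [2.4, 2.3, -5.6]
opening: 0.0357
finger_force: 25.0
```

```bash
python3 -c "
from h import *
st();go(mpose(.032))"
```

```text
t 7.12 p [ 0.5211 -0.1281  0.1988] F [ 2.4  2.3 -5.6] T [1.46 0.13 0.12] Ft [4.1 3.2 3.9] op 0.0357 ff 25.0 j [-0.32  0.29  0.19  2.03  0.61  0.9  -0.26]
[-0.0, 0.003, 0.063, -0.0, -0.0, 0.0]
```

Emit:
{"method": "arm_command", "body": {"deltas": [0,0,0.01,0,0,0,0,0,0,0.02,0,0,0,0,0,0,0.02,0,0,0,0]}}

```text
time_s: 7.5
ee_pos: [0.5218, -0.131, 0.1933]
tcp_rot: [1.627, 2.173, -0.491]
contact_force: [2.1, 3.6, -8.1]
opening: 0.0361
finger_force: 25.0
```

```bash
python3 -c "
from h import *
st();go(mpose(.032))"
```

```text
t 7.5 p [ 0.5218 -0.131   0.1933] F [ 2.1  3.6 -8.1] T [ 2.   -0.12  0.32] Ft [6.5 3.4 5.5] op 0.0361 ff 25.0 j [-0.32  0.3   0.19  2.04  0.62  0.89 -0.26]
[-0.001, 0.003, 0.042, -0.0, -0.0, 0.0]
```

Emit:
{"method": "arm_command", "body": {"deltas": [0.004,0.003,0,0,0,0,0,0.005,0.004,0.01,0,0,0,0,0.005,0.004,0.02,0,0,0,0,0.005,0.004,0.02,0,0,0,0]}}

```text
time_s: 8.0
ee_pos: [0.5224, -0.1337, 0.1876]
tcp_rot: [1.628, 2.171, -0.494]
contact_force: [-0.2, -0.3, -3.7]
opening: 0.036
finger_force: 25.0
```

```bash
python3 -c "
from h import *
st();go(mpose(.032))"
```

```text
t 8.0 p [ 0.5224 -0.1337  0.1876] F [-0.2 -0.3 -3.7] T [0.99 0.27 0.03] Ft [ 1.7 -0.1  3.4] op 0.036 ff 25.0 j [-0.31  0.31  0.2   2.04  0.62  0.87 -0.27]
[-0.002, 0.002, 0.021, -0.001, 0.0, 0.0]
```

Emit:
{"method": "arm_command", "body": {"deltas": [0,0,0.01,0,0,0,0,0,0,0.02,0,0,0,0,0,0,0.026,0,0,0,0,0,0,0.026,0,0,0,0]}}

```text
time_s: 8.5
ee_pos: [0.5232, -0.1357, 0.1832]
tcp_rot: [1.628, 2.171, -0.493]
contact_force: [-13.0, 9.9, 20.7]
opening: 0.0358
finger_force: 25.0
```

```bash
python3 -c "
from h import *
st();go(mpose(.032))"
```

```text
t 8.5 p [ 0.5232 -0.1357  0.1832] F [-13.    9.9  20.7] T [ 0.26  1.95 -1.03] Ft [  1.2 -11.  -23.9] op 0.0358 ff 25.0 j [-0.31  0.31  0.2   2.04  0.63  0.86 -0.27]
[-0.003, 0.001, 0.005, -0.001, 0.0, 0.0]
```

Emit:
{"method": "arm_command", "body": {"deltas": [0,-0.004,0,0,0,0,0,0,-0.004,0.004,0,0,0,0,0,-0.004,0.004,0,0,0,0]}}

```text
time_s: 8.88
ee_pos: [0.5232, -0.1358, 0.1831]
tcp_rot: [1.626, 2.171, -0.49]
contact_force: [-13.1, 12.3, 25.8]
opening: 0.0361
finger_force: 25.0
```

```bash
python3 -c "
from h import *
st();go(mpose(.032))"
```

```text
t 8.88 p [ 0.5232 -0.1358  0.1831] F [-13.1  12.3  25.8] T [ 0.22  2.07 -1.09] Ft [  0.7 -10.6 -29.6] op 0.0361 ff 25.0 j [-0.31  0.31  0.2   2.04  0.63  0.86 -0.27]
[-0.003, 0.001, 0.004, 0.0, 0.0, 0.0]
```

Emit:
{"method": "arm_command", "body": {"deltas": [0,0,0,0,0,0,0.6,0,0,0,0,0,0,0.6,0,0,0,0,0,0,0.6,0,0,-0.1,0,0,0,0.6,0,0,-0.25,0,0,0,0.6,0,0,-0.4,0,0,0,0.6]}}

```text
time_s: 9.62
ee_pos: [0.5112, -0.0788, 0.2849]
tcp_rot: [1.628, 2.171, -0.493]
contact_force: [0.8, 0.1, 0.9]
opening: 0.0553
finger_force: 0.0
```

```bash
python3 - <<'E'
from ov import *
st()
M,m=mould(); g=lambda L:np.asarray(L)@M.T+m
pts=[(g(circ(.048,.01)),(0,255,255)),(g(circ(.0075,.019,20)+[.037,0,0]),(0,255,0)),(g(circ(.055,0)),(255,0,0)),(g(circ(.048,0)),(255,0,255))]
P=[]
for n,x,y in(("top",295,200),("side",262,205)):
    im=cams.get_image(n)[:,:,::-1].copy(); P.append(np.hstack([panel(n,im,x,y,80,60,5),panel(n,im,x,y,80,60,5,pts)]))
cv2.imwrite("pics/o3.png",np.vstack(P))
E
```

```text
t 9.62 p [ 0.5112 -0.0788  0.2849] F [0.8 0.1 0.9] T [0.56 0.08 0.06] Ft [-0.5  0.7 -0.7] op 0.0553 ff 0.0 j [-0.39  0.17  0.15  1.95  0.56  1.13 -0.24]
```

View pics/o3.png

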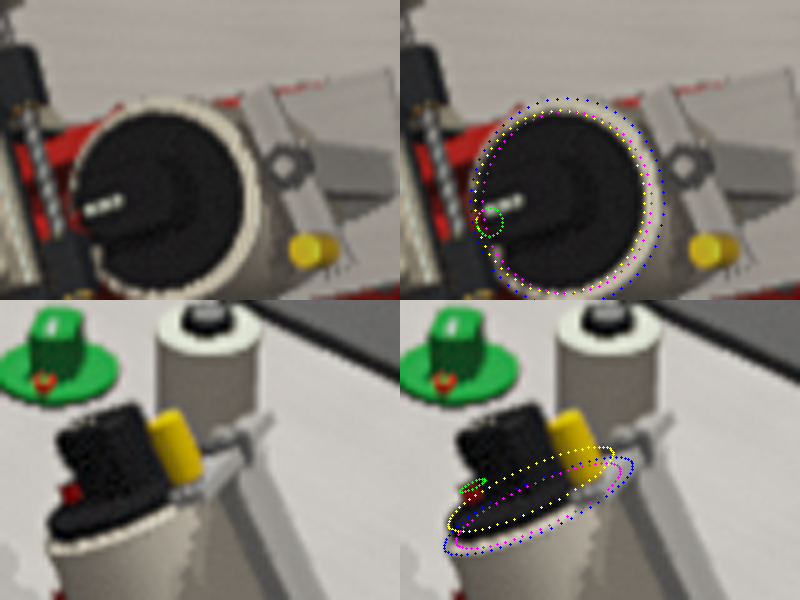

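```bash
python3 -c "
from h import *
go(mpose(.1),mpose(.0708),mpose(.0668))"
```

```text
[-0.002, -0.009, 0.181, 0.002, -0.0, -0.0]
[-0.002, -0.01, 0.278, 0.002, -0.0, -0.0]
[-0.002, -0.01, 0.292, 0.002, -0.0, -0.0]
```

Emit:
{"method": "arm_command", "body": {"deltas": [0,-0.005,0,0,0,0,0,0,-0.005,0,0,0,0,0,0,-0.005,0.05,0,0,0,0,0,-0.005,0.15,0,0,0,0,0,-0.005,0.24,0,0,0,0,0,-0.005,0.265,0,0,0,0,0,-0.005,0.28,0,0,0,0,0,-0.005,0.285,0,0,0,0]}}

```text
time_s: 10.72
ee_pos: [0.5176, -0.1182, 0.2146]
tcp_rot: [1.628, 2.171, -0.493]
contact_force: [-30.2, 26.7, 62.3]
opening: 0.0005
finger_force: 34.8
```

```bash
python3 -c "
from h import *
st();go(mpose(.0688))"
```

```text
t 10.72 p [ 0.5176 -0.1182  0.2146] F [-30.2  26.7  62.3] T [-1.14  4.87 -2.93] Ft [ -1.2 -25.1 -69.9] op 0.0005 ff 34.8 j [-0.34  0.26  0.18  2.02  0.6   0.94 -0.26]
[-0.004, 0.008, 0.003, -0.001, 0.0, 0.0]
```

Emit:
{"method": "arm_command", "body": {"deltas": [0,0.005,-0.05,0,0,0,0,0,0.005,-0.2,0,0,0,0,0,0.005,-0.3,0,0,0,0.45,0,0.005,-0.3,0,0,0,0.45]}}

```text
time_s: 11.22
ee_pos: [0.5123, -0.0754, 0.289]
tcp_rot: [1.626, 2.172, -0.488]
contact_force: [0.0, -0.4, 0.1]
opening: 0.0158
finger_force: 0.0
```

```bash
cat >> h.py <<'E'
def kpose(a,h,r=.047):
    M,o=rimframe(RX,RY,YAW); a=np.radians(a)
    return o+M@[-.078+r*np.cos(a),r*np.sin(a),h], M@R.from_euler("z",-39,degrees=True).as_matrix()@FLIP
E
python3 -c "
from h import *
st();go(kpose(102.5,.12),kpose(102.5,.03))"
```

```text
t 11.22 p [ 0.5123 -0.0754  0.289 ] F [ 0.  -0.4  0.1] T [ 0.48  0.18 -0.  ] Ft [-0.3 -0.1  0.1] op 0.0158 ff 0.0 j [-0.4   0.16  0.14  1.95  0.56  1.13 -0.23]
[-0.282, -0.182, 0.056, 0.0, -0.0, 0.247]
[-0.282, -0.182, 0.356, 0.0, -0.0, 0.247]
```

Emit:
{"method": "arm_command", "body": {"deltas": [-0.28,-0.18,0,0,0,0.247,0.45,-0.28,-0.18,0.05,0,0,0.247,0.45,-0.28,-0.18,0.05,0,0,0.247,0.45,-0.28,-0.18,0.05,0,0,0.247,0.45,-0.28,-0.18,0.05,0,0,0.247,0.45,-0.28,-0.18,0.05,0,0,0.247,0.45,-0.28,-0.18,0.05,0,0,0.247,0.45]}}

```text
time_s: 12.1
ee_pos: [0.4819, -0.1681, 0.3189]
tcp_rot: [2.264, 1.359, -0.248]
contact_force: [-0.2, -0.1, -0.7]
opening: 0.041
finger_force: 0.0
```

```bash
python3 -c "
from h import *
st();go(kpose(102.5,.065),kpose(102.5,.03))"
```

```text
t 12.1 p [ 0.4819 -0.1681  0.3189] F [-0.2 -0.1 -0.7] T [0.5  0.23 0.02] Ft [ 0.1 -0.3  0.6] op 0.041 ff 0.0 j [-0.32  0.06  0.25  2.    0.57  1.1  -0.83]
[0.001, 0.004, 0.184, -0.001, 0.001, 0.001]
[0.001, 0.004, 0.301, -0.001, 0.001, 0.001]
```

Emit:
{"method": "arm_command", "body": {"deltas": [0,0.004,0.1,0,0,0,0.45,0,0.004,0.18,0,0,0,0.45,0,0.004,0.24,0,0,0,0.45,0,0.004,0.29,0,0,0,0.45,0,0.004,0.29,0,0,0,0.45,0,0.004,0.29,0,0,0,0,0,0.004,0.29,0,0,0,0,0,0.004,0.29,0,0,0,0], "force": 10}}

```text
time_s: 13.1
ee_pos: [0.4911, -0.2108, 0.2448]
tcp_rot: [2.265, 1.357, -0.245]
contact_force: [-0.5, 2.6, 2.8]
opening: 0.0178
finger_force: 10.0
```

```bash
python3 -c "
from h import *
st();go(*[kpose(a,.032) for a in (102.5,113,124,135,146,157,168,176,182)])"
```

```text
t 13.1 p [ 0.4911 -0.2108  0.2448] F [-0.5  2.6  2.8] T [ 0.44  0.28 -0.  ] Ft [ 0.7 -0.6 -3.8] op 0.0178 ff 10.0 j [-0.26  0.17  0.3   2.06  0.61  0.89 -0.84]
[0.001, -0.001, 0.007, -0.0, 0.0, 0.0]
[-0.015, 0.023, 0.007, -0.0, 0.0, 0.0]
[-0.026, 0.051, 0.007, -0.0, 0.0, 0.0]
[-0.032, 0.08, 0.007, -0.0, 0.0, 0.0]
[-0.033, 0.11, 0.007, -0.0, 0.0, 0.0]
[-0.027, 0.14, 0.007, -0.0, 0.0, 0.0]
[-0.016, 0.168, 0.007, -0.0, 0.0, 0.0]
[-0.005, 0.187, 0.007, -0.0, 0.0, 0.0]
[0.005, 0.199, 0.007, -0.0, 0.0, 0.0]
```

Emit:
{"method": "arm_command", "body": {"deltas": [-0.015,0.023,0,0,0,0,0,-0.026,0.051,0,0,0,0,0,-0.032,0.08,0,0,0,0,0,-0.033,0.11,0,0,0,0,0,-0.027,0.14,0,0,0,0,0,-0.016,0.168,0,0,0,0,0,-0.005,0.187,0,0,0,0,0,-0.002,0.192,0,0,0,0,0]}}

```text
time_s: 14.1
ee_pos: [0.5388, -0.2349, 0.2622]
tcp_rot: [2.267, 1.356, -0.252]
contact_force: [-5.2, 0.6, 1.4]
opening: 0.0179
finger_force: 10.0
```

```bash
python3 -c "
from h import *
st();go(*[kpose(a,.032) for a in (180,185,190)])"
```

```text
t 14.1 p [ 0.5388 -0.2349  0.2622] F [-5.2  0.6  1.4] T [ 0.37  1.25 -0.46] Ft [-2.7 -4.3 -2. ] op 0.0179 ff 10.0 j [-0.21  0.24  0.31  1.93  0.55  0.91 -0.74]
[0.009, 0.008, 0.003, -0.002, 0.001, 0.0]
[0.018, 0.019, 0.003, -0.002, 0.001, 0.0]
[0.028, 0.028, 0.003, -0.002, 0.001, 0.0]
```

Emit:
{"method": "arm_command", "body": {"deltas": [0.009,0.008,0,0,0,0,0,0.018,0.019,0,0,0,0,0,0.018,0.019,0,0,0,0,0]}}

```text
time_s: 14.48
ee_pos: [0.542, -0.2334, 0.2607]
tcp_rot: [2.271, 1.354, -0.262]
contact_force: [-16.4, 4.1, 7.0]
opening: 0.0179
finger_force: 10.0
```

```bash
python3 -c "
from h import *
st();go(*[kpose(a,.032) for a in (180,185,190)])"
```

```text
t 14.47 p [ 0.542  -0.2334  0.2607] F [-16.4   4.1   7. ] T [ 0.37  3.13 -1.6 ] Ft [ -7.7 -13.7  -9.4] op 0.0179 ff 10.0 j [-0.21  0.25  0.31  1.92  0.55  0.92 -0.73]
[-0.003, 0.002, -0.0, -0.004, 0.003, 0.0]
[0.006, 0.013, -0.0, -0.004, 0.003, 0.0]
[0.016, 0.022, -0.0, -0.004, 0.003, 0.0]
```

Emit:
{"method": "arm_command", "body": {"deltas": [-0.006,-0.007,0,0,0,0,0.45,-0.01,-0.011,0,0,0,0,0.45,-0.01,-0.011,0,0,0,0,0.45,-0.01,-0.011,0,0,0,0,0.45,-0.01,-0.011,-0.1,0,0,0,0.45,-0.01,-0.011,-0.3,0,0,0,0.45,-0.01,-0.011,-0.5,0,0,0,0.45,-0.01,-0.011,-0.6,0,0,0,0.45]}}

```text
time_s: 15.48
ee_pos: [0.5286, -0.1426, 0.4216]
tcp_rot: [2.263, 1.358, -0.239]
contact_force: [1.2, -0.7, -1.3]
opening: 0.0412
finger_force: 0.0
```

```bash
python3 - <<'E'
from ov import *
st()
M,m=rimframe(RX,RY,YAW); g=lambda L:np.asarray(L)@M.T+m
pts=[(g(circ(.009,.0565,20)+[-.125,0,0]),(255,0,255)),(g([[-.078,0,.0245],[-.035,0,.0205]]),(0,255,0))]
P=[]
for n,x,y in(("top",310,200),("side",262,205)):
    im=cams.get_image(n)[:,:,::-1].copy(); cv2.imwrite(f"pics/{n}9.png",im); P.append(np.hstack([panel(n,im,x,y,80,60,5),panel(n,im,x,y,80,60,5,pts)]))
cv2.imwrite("pics/o4.png",np.vstack(P))
E
```

```text
t 15.47 p [ 0.5286 -0.1426  0.4216] F [ 1.2 -0.7 -1.3] T [0.49 0.2  0.06] Ft [0.5 0.9 1.6] op 0.0412 ff 0.0 j [-0.35  0.07  0.24  1.75  0.52  1.32 -0.74]
```

View pics/o4.png

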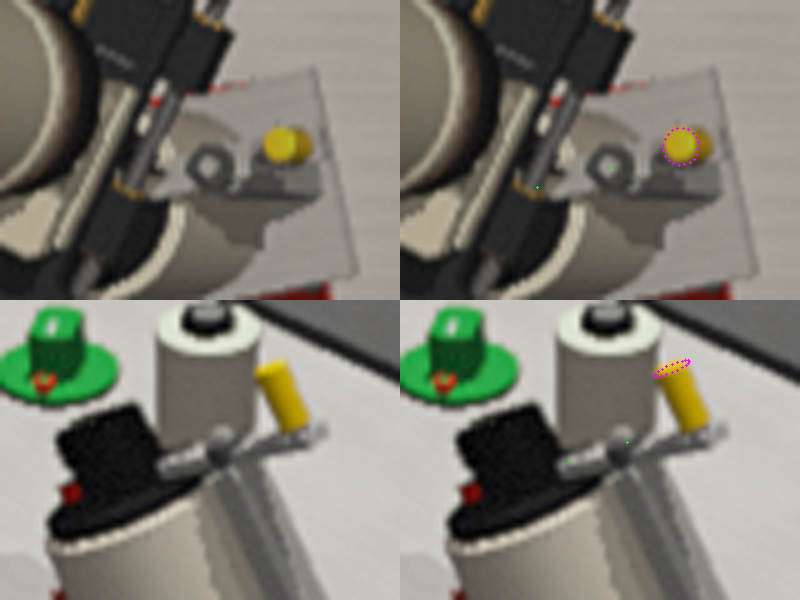

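The pictures show the cap home on the rim, with the red port at side px (276,244) on the tick's side. The keeper nose is over the flange, and the knob is within about a pixel of its predicted closed position (top px 366,229).

```bash
python3 -c "
from bench import bot; print(bot.sign_off())"
```

```text
the job is handed in; nothing more can be done
None
```

The first black cap I tried fitted: it is pushed home on the mould with its port on the side of the stub's flat, the keeper is swung in to its stop over the flange, nothing else was touched, and the job was handed in at about 15.6 s.

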